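# Hold a stake in the cutter's guard window for the pedal cut

## Robot

A 6-joint arm with a two-finger parallel gripper is mounted at the origin on the work surface. World frame = base frame: x ahead of the robot, y to its left, z up, the work surface at z = 0. Lengths are in m, angles in degrees, forces in N, time in s.
With the tool pointing down it reaches from about 0.4 to 0.825 m from the base axis. Payload 7 kg.
Tool frame: the origin (TCP) lies on the centre line of the jaws, within the pads' length; the fingertips stand 19 mm ahead of it and the grasp point (between the pads) is the TCP (r.tip_extent is the distance from the TCP to the fingertips, in m); z points along the fingers, y is the line along which they close (so a half turn about z gives the same grasp; the last joint's range is limited). The gripper opens to 88 mm and grips with 3 to 60 N. Pads are 19 mm wide; open, the fingers measure 130 mm over their backs; the gripper's body (78 mm by 193 mm) begins 47 mm behind the grasp point.
Start: joints at [-50.243, 20.546, 0.682, 0, -70.136, -16.507], TCP at [0.266, -0.62, 0.246] pointing down, gripper open.
Joint ranges: [-176.03, 176.03], [-82.01, 121.73], [-58.28, 71.71], [-173.87, 95.51], [-174.79, -0.11], [-173.66, 173.66]. Speed limits (degrees/s): [136.94, 136.94, 172.46, 180, 180, 180].

## Interface

Orientations are given as [roll, pitch, yaw] about the fixed x, y, z axes, in that order (R = Rz(yaw) Ry(pitch) Rx(roll)).
In Python, from plant import r gives the robot as it stands. The module is installed in compiled form; this text tells all that it offers.
- The arm moves only by the tool jog_arm, never from a script. Its argument "deltas" is a list that holds one entry, the list of rows, each a list of 5 numbers: the opening, from -1 (shut) to 1 (fully open), then the shift along the world's x, y, z in cm, then the turn about the world's z in rad. In form: [[[claw, dx, dy, dz, turn], ...]]. A call has 1 to 8 rows; each row shifts and turns the commanded pose from where the row before left it; what a row does not reach is not made up. A row lasts 1/8 s, in which the tool goes at most 62.5 mm and 10.7 degrees, less where a joint would pass 70% of its speed; a pose out of reach is approached as far as the arm can. A call with a gripper value outside its range is refused whole. The fingers move at their own pace and stop on an object; "force" is the grip in N (left out, the last holds). Time passes only in rows, so rows that do not move let the fingers close. It gives the time, the measured TCP pose, the force, the opening and the grip force at its end, in the units of the state.
- r.get_state(): the state, without advancing time (a new reading comes with each control period).
- r.capture(name): name is "scene" or "top" or "wrist"; returns the picture (384x512x3 uint8, blue, green, red); there is no depth.
- r.camera_info(name): a dict with "fx", "fy", "cx", "cy" (pixels), "view" (4x4, takes a point from world to camera coordinates). Camera axes: x right, y up, looking along -z (the intrinsics and any distortion apply to the point x, -y, -z); pixel columns grow to the right and rows downward; lengths in m; the calibration is good to about 2 mm. A picture is of the moment at which its call begins: read the wrist's pose just before it. camera_info takes no time and is no camera call; for the wrist camera it gives the pose at the moment of the call.
- r.close_job(): hands the job in; it is judged then, once.
The state is a dict: "time_s": time; "joints": joint angles; "qd": joint speeds; "joint_torque": joint torques, N m; "tcp_pos": TCP position; "eef_rot": TCP orientation; "contact_force": force on the tool from outside, world axes, zero at the start; "moment": the same for the moment, N m; "gripper_width": finger opening in m; "gripper_force": force on a finger pad.
Only numpy, scipy, OpenCV 4.12 (cv2) and the standard library are available. Lean on these libraries where they do the work, as an engineer would, in place of code of your own. Each camera call takes 0.05 s, during which the arm holds its last target. There are 200 camera calls.

## Task

Take the one stake from the rack that fits the stake cutter's guard window, feed it lengthwise through the window and, without ramming it, bring its end up to the length stop inside. Finish holding it there, level and square to the guard, still gripped and kept still so that the blade can be tripped. Leave the other two stakes, the snips and the twine spool where they are.

Things in the scene. Friction and masses are not known exactly. Their poses are not given: they have to be found in the camera images.
- lath: Thin narrow wooden stake: straight square-ended flat lath, 360 long (its x), 22 wide (y), 8 thick (z), about 42 g, both ends alike. Origin at its centre. The only one that passes the window (2 mm clearance in all each way). Starts lying flat across the rack's two bars in one of three lanes, underside 45 above the bench
- wide_stake: Wider wooden stake, 360 x 36 x 8, origin at its centre, lying flat in another lane of the rack; too wide for the window; bystander (must not be shifted more than 30)
- batten: Square wooden batten, 360 x 18 x 18, origin at its centre, in another lane of the rack; too thick for the window; bystander (must not be shifted more than 30)
- rack: Fixed stake rack. Origin on the bench at its centre, x along the stakes. Base 240 (x) x 250 (y), 12 high; two cross bars along y at x = -100 and +100, 22 thick, tops 45 above the bench, open between them. Lanes at about y = -75, 0, +75, parted by pegs on the bars 67 above the bench. The stakes overhang each bar by about 70
- cutter: Pedal-operated stake cutter, bolted down. Origin on the bench straight below the window; x is the feed direction (into the machine). Base x = -20 to 215, y = -85 to 85, 22 high. Front guard: upright aluminium plate, outer face at x = 0, 150 wide, 190 high. Behind it: anvil top 82 above the bench, parked blade edge 115; crown and cylinder up to 256 high at x = 10 to 72
- window (a point): Centre of the guard window in the plate's outer face, 90 above the bench. x feed direction, y across, z up. Clear opening 24 wide (y) x 10 high (z), 6 deep; a flared mouth (45 degree bevels) stands 6 proud of the plate, 36 wide x 22 high at its outer edge, with a flat frame around it
- stop: Rigid steel length stop behind the blade. Origin at the middle of the face that meets the stake's end, 75 along the feed direction from the window point, 90 above the bench; face 56 wide, 40 high, square to the feed direction. With the lath's end against it the lath's centre is 105 outside the guard's outer face
- snips: Florist's snips lying on the bench, 180 long, 18 high; origin near the pivot at bench level; bystander (must not be shifted more than 30)
- spool: Twine spool standing on the bench, 68 in diameter, 64 high; origin at the centre of its underside; bystander (must not be shifted more than 30)

How it is judged:
By the outcome, as a careful person would: the job done as asked, in the order asked, and still so for the second after the job is handed in, while the arm keeps its last pose, push and grip.
It also fails if it takes over 42 s, if anything falls off the work surface, if the arm or the gripper's body presses on something with over 40 N, if the wrist force passes 120 N, or if a joint passes its speed limit or range.

## Working session

There is one attempt and no reset: what is moved stays moved. The work goes in short steps, Python scripts to look and compute and a tool call to move; the robot and the scene stay as the last step left them, time stands still between calls to the robot, and variables do not carry over. Pictures are saved under pics/ and viewed, at most 10 in all, crops included, and the job is handed in when it is done.

Besides the shell and the picture viewer there is one more tool, called after "Call:" as a command line: name --argument value ..., lists and objects as JSON in quotes. jog_arm: Moves the arm, as the interface text tells. Its arguments: {"type":"object","properties":{"deltas":{"type":"array"},"force":{"type":"number"}},"required":["deltas"]}

```bash
mkdir -p pics
cat > h.py <<'E'
import numpy as np, cv2
from plant import r
def ray(n,u,v,info=None):
    i=info or r.camera_info(n); V=np.array(i["view"]); R=V[:3,:3]; c=-R.T@V[:3,3]
    d=R.T@np.array([(u-i["cx"])/i["fx"],-(v-i["cy"])/i["fy"],-1]); return c,d
def onz(n,u,v,z,info=None):
    c,d=ray(n,u,v,info); return c+d*(z-c[2])/d[2]
def proj(n,p,info=None):
    i=info or r.camera_info(n); V=np.array(i["view"]); q=V[:3,:3]@np.array(p)+V[:3,3]
    return np.array([i["cx"]+i["fx"]*q[0]/-q[2], i["cy"]-i["fy"]*q[1]/-q[2]])
E
python3 - <<'E'
from h import *
for n in("scene","top"):
    i=r.camera_info(n); print(n,{k:(np.round(v,3).tolist() if k=="view" else v) for k,v in i.items()})
    im=r.capture(n); cv2.imwrite(f"pics/{n}_raw.png",im); cv2.imwrite(f"pics/{n}0.png",cv2.resize(im,(800,600),interpolation=cv2.INTER_CUBIC))
print(r.get_state())
E
```

```text
scene {'fx': 364.85393294399637, 'fy': 364.85393294399637, 'cx': 252.9746420465181, 'cy': 186.57302335383991, 'view': [[0.009, 1.0, -0.018, 0.005], [-0.79, 0.018, 0.612, 0.419], [0.613, 0.009, 0.79, -1.279], [0.0, 0.0, 0.0, 1.0]]}
top {'fx': 368.4192029914241, 'fy': 368.4192029914241, 'cx': 257.6647063370806, 'cy': 191.24286420003781, 'view': [[0.029, -0.999, -0.03, -0.025], [0.996, 0.027, 0.083, -0.599], [-0.082, -0.032, 0.996, -0.781], [0.0, 0.0, 0.0, 1.0]]}
{'time_s': 0.1, 'joints': array([-5.02427545e+01,  2.05879847e+01,  6.38830488e-01, -1.75932420e-02,
       -7.01348586e+01, -1.65074503e+01]), 'qd': array([-0.09331429, -0.14713928,  0.16090887,  0.12676064, -0.10779281,
       -0.03278442]), 'joint_torque': array([-9.83222890e-04, -5.84162486e+01,  2.93753529e+01,  7.01564714e+00,
        1.02001344e-02, -6.47029242e-05]), 'tcp_pos': array([ 0.26627401, -0.61982004,  0.24470796]), 'eef_rot': array([ 1.79914750e+02, -8.01570037e-03, -1.56756189e+02]), 'contact_force': array([ 0.18780408,  0.27319678, -0.73383805]), 'moment': array([-0.02808116, -0.00317244,  0.01293032]), 'gripper_force': 0.0, 'gripper_width': 0.08748566755593583}
```

View pics/top0.png

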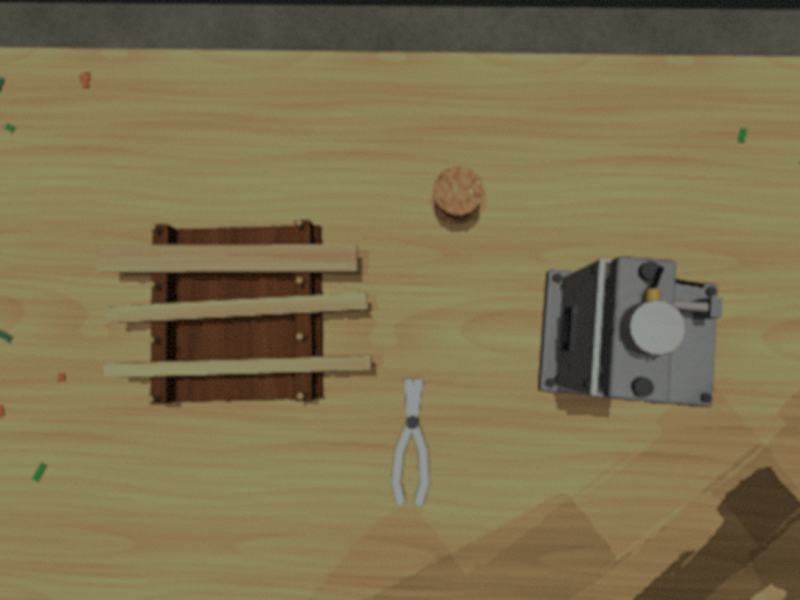

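View pics/scene0.png

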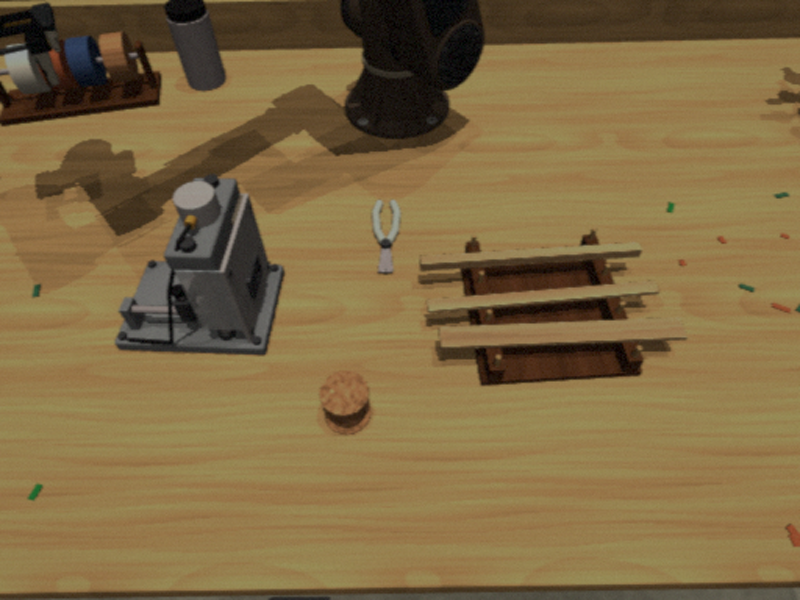

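The top view shows the rack at the left: wide stake at about (228,258), narrower stakes at (238,306) and (238,366). The cutter is at (630,330), with its guard facing left. The scene view agrees. I'll enlarge both.

Run:
```python
from h import *
im=cv2.imread("pics/top_raw.png"); s=cv2.imread("pics/scene_raw.png")
a=cv2.resize(im[140:262,55:245],(800,514),interpolation=cv2.INTER_CUBIC)
cv2.imwrite("pics/c1.png",cv2.convertScaleAbs(a,alpha=1.3))
b=cv2.resize(im[160:265,340:465],None,fx=3.2,fy=3.2,interpolation=cv2.INTER_CUBIC)
c=cv2.resize(s[105:230,70:190],None,fx=3.2,fy=3.2,interpolation=cv2.INTER_CUBIC)
d=np.zeros((400,800,3),np.uint8); d[:b.shape[0],:400]=b; d[:c.shape[0],400:400+c.shape[1]]=c
cv2.imwrite("pics/c2.png",cv2.convertScaleAbs(d,alpha=1.5))
```

```text
(no output)
```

View pics/c1.png

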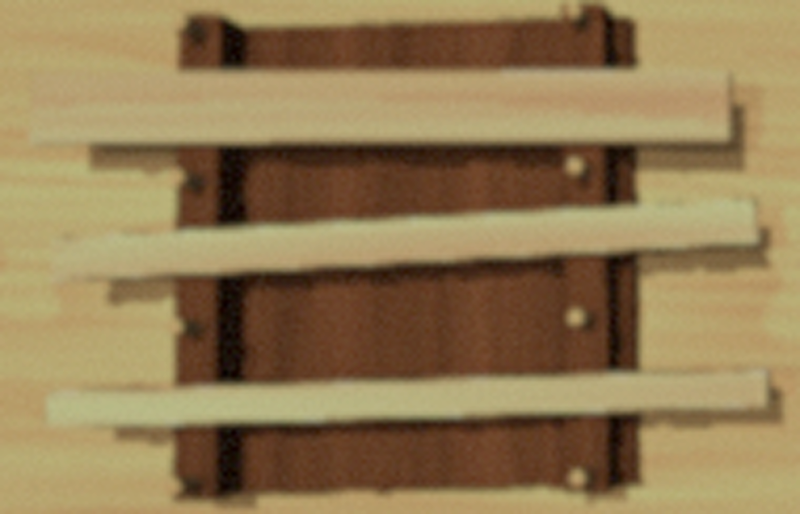

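View pics/c2.png

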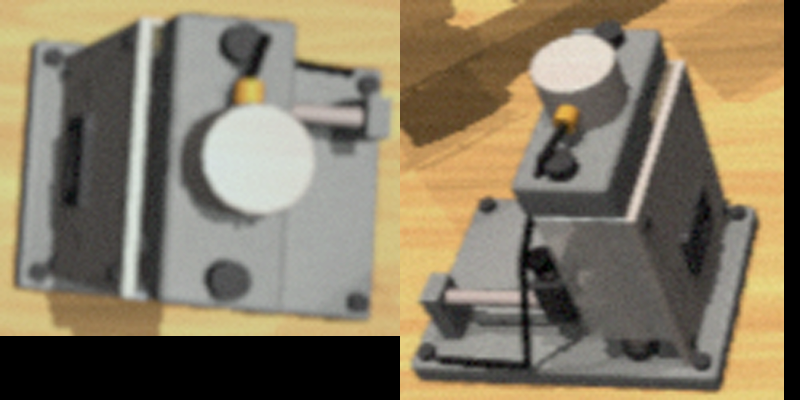

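The middle stake is about 20 mm across and foreshortened as a low part, so it is the lath. The bottom one (about 17 mm, apparently longer and so higher) is the batten. In the cutter crop the window is at about (72,162) and the guard's top edge runs from (150,18) to (130,296).

Run:
```python
from h import *
k=800/190
f1=lambda x,y,z: onz("top",55+(x+.5)/k-.5,140+(y+.5)/k-.5,z)
f2=lambda x,y,z: onz("top",340+(x+.5)/3.2-.5,160+(y+.5)/3.2-.5,z)
def seg(n,a,b):
    d=b-a; print(n,a.round(4),b.round(4),'mid',((a+b)/2).round(4),'len',np.linalg.norm(d).round(4),'yaw',np.degrees(np.arctan2(d[1],d[0])).round(2))
seg("lath",f1(55,258,.053),f1(757,222,.053))
seg("bat",f1(47,409,.063),f1(770,389,.063))
seg("wide",f1(32,106,.053),f1(731,107,.053))
seg("guardtop outer",f2(141,20,.19),f2(122,296,.19))
for q in [(38,40),(385,72),(18,288),(365,318)]: print("base",f2(*q,.022).round(4))
for q in [(75,120),(68,203),(72,162)]: print("win",f2(*q,.09).round(4))
im=r.get_state(); print(im["eef_rot"],im["tcp_pos"]); print(np.round(r.camera_info("wrist")["view"],3), r.camera_info("wrist")["fx"])
V=np.array(r.camera_info("wrist")["view"]); p=im["tcp_pos"]; print("tcp in cam",V[:3,:3]@p+V[:3,3])
```

```text
lath [0.5652 0.3967 0.053 ] [0.5932 0.0403 0.053 ] mid [0.5792 0.2185 0.053 ] len 0.3575 yaw -85.51
bat [0.4896 0.3897 0.063 ] [0.5104 0.0301 0.063 ] mid [0.5    0.2099 0.063 ] len 0.3602 yaw -86.69
wide [0.6426 0.4144 0.053 ] [0.651  0.0555 0.053 ] mid [0.6468 0.2349 0.053 ] len 0.3589 yaw -88.66
guardtop outer [ 0.6354 -0.2296  0.19  ] [ 0.4875 -0.2199  0.19  ] mid [ 0.5614 -0.2248  0.19  ] len 0.1482 yaw 176.23
base [ 0.6467 -0.2117  0.022 ]
base [ 0.6309 -0.4445  0.022 ]
base [ 0.4785 -0.1998  0.022 ]
base [ 0.466  -0.4289  0.022 ]
win [ 0.5877 -0.2199  0.09  ]
win [ 0.5361 -0.2159  0.09  ]
win [ 0.5615 -0.2182  0.09  ]
[ 1.79914750e+02 -8.01570037e-03 -1.56756189e+02] [ 0.26627401 -0.61982004  0.24470796]
[[-0.395  0.919  0.002  0.674]
 [-0.887 -0.381 -0.261  0.032]
 [-0.239 -0.105  0.965 -0.391]
 [ 0.     0.     0.     1.   ]] 344.56576465276186
tcp in cam [ 0.00045104 -0.03180916 -0.1530969 ]
```

Call:
jog_arm --deltas '[[[-0.1,1.7,5.3,0.7,-0.05],[-0.1,1.7,5.3,0.7,-0.05],[-0.1,1.7,5.3,0.7,-0.05],[-0.1,1.7,5.3,0.7,-0.05],[-0.1,1.7,5.3,0.7,-0.05],[-0.1,1.7,5.3,0.7,-0.05],[-0.1,1.7,5.3,0.7,-0.05],[-0.1,1.7,5.3,0.7,-0.05]]]' --force 25

```text
time_s: 1.1
tcp_pos: [0.4024, -0.1944, 0.3018]
eef_rot: [180.0, 0.0, -179.8]
contact_force: [1.4, -0.3, -0.7]
gripper_width: 0.0394
gripper_force: 0.0
```

Call:
jog_arm --deltas '[[[-0.1,4.5,2.3,0,0],[-0.1,4.5,2.3,0,0],[-0.1,4.5,2.3,0,0],[-0.1,4.5,2.3,0,0],[-0.1,4.5,2.3,-1,0],[-0.1,0,0,-1,0],[-0.1,0,0,0,0],[-0.1,0,0,0,0]]]'

```text
time_s: 2.1
tcp_pos: [0.6269, -0.0817, 0.2823]
eef_rot: [-180.0, 0.0, -179.7]
contact_force: [0.2, -0.6, 0.4]
gripper_width: 0.0393
gripper_force: 0.0
```

Run:
```python
from h import *
import pickle
s=r.get_state(); i=r.camera_info("wrist"); im=r.capture("wrist"); pickle.dump(i,open("w1.pkl","wb"))
print(s["tcp_pos"],s["eef_rot"],s["joints"].round(1))
cv2.imwrite("pics/w1_raw.png",im); cv2.imwrite("pics/w1.png",cv2.convertScaleAbs(cv2.resize(im,(800,600),interpolation=cv2.INTER_CUBIC),alpha=1.3))
for p in [(.561,-.225,.09),(.561,-.225,0),(.579,.2185,.05)]: print(proj("wrist",p,i)*800/512)
```

```text
[ 0.62688385 -0.08169009  0.28229171] [-1.79993202e+02  3.45299088e-02 -1.79688773e+02] [ 10.2  15.4  -1.9   0.  -72.7 -99.9]
[160.5854217  161.27125441]
[211.34766283 159.88908345]
[842.7734719  192.04235118]
```

View pics/w1.png

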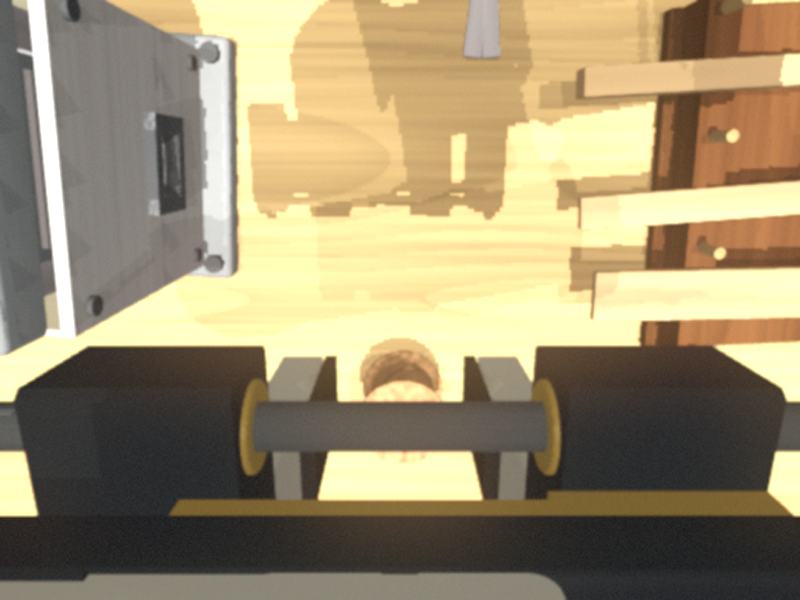

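The wrist view shows the guard window at about (170,163). The stake ends are batten (580,83), lath (580,212, thin) and wide stake (595,295), so the lath is confirmed in the middle lane. I'll enlarge the window and the lath end.

Run:
```python
from h import *
im=cv2.imread("pics/w1_raw.png")
a=cv2.resize(im[60:150,80:160],None,fx=6,fy=6,interpolation=cv2.INTER_CUBIC)  #480x540
b=cv2.resize(im[100:190,365:418],None,fx=6,fy=6,interpolation=cv2.INTER_CUBIC) #318
cv2.imwrite("pics/w1c.png",np.hstack([cv2.convertScaleAbs(a,alpha=1.6),b]))
```

```text
(no output)
```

View pics/w1c.png

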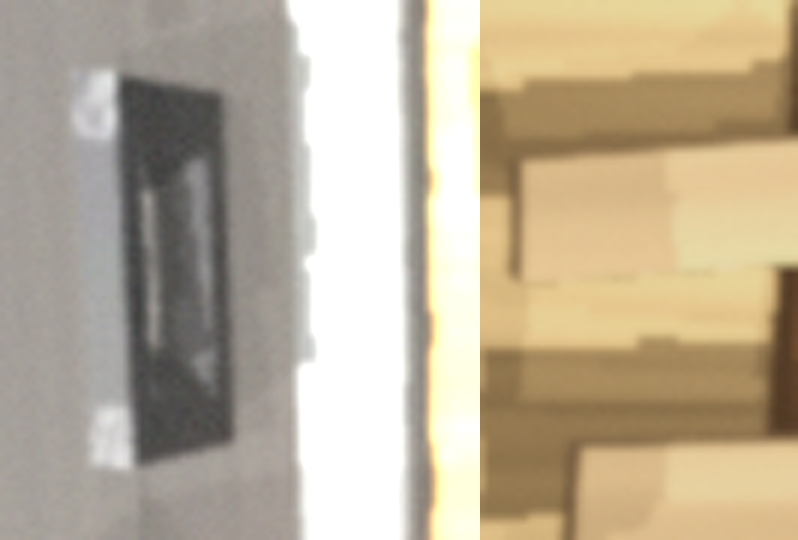

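The crop shows the dark mouth frame's front face with corners (120,75), (222,95), (232,438) and (137,465). The lath end runs from (520,155) to (517,278). I'll fit the cutter pose from these.

```bash
cat > fit.py <<'E'
from h import *
import pickle
from scipy.optimize import least_squares
i=pickle.load(open("w1.pkl","rb")); t=r.camera_info("top")
c=lambda x,y:(80+(x+.5)/6-.5,60+(y+.5)/6-.5)
v=lambda x,y:((x+.5)*.64-.5,(y+.5)*.64-.5)
tc=lambda x,y:(340+(x+.5)/3.2-.5,160+(y+.5)/3.2-.5)
def T(p,q): 
    cs,s=np.cos(p[2]),np.sin(p[2]); return np.array([p[0]+cs*q[0]-s*q[1],p[1]+s*q[0]+cs*q[1],q[2]])
def obs(p,useW,useT):
    W,H=p[3]/2,p[4]/2; o=[]
    if useW: o+=[(i,(-.006,-W,.09+H),c(120,75),1),(i,(-.006,-W,.09-H),c(222,95),1),(i,(-.006,W,.09-H),c(232,438),1),(i,(-.006,W,.09+H),c(137,465),1),
      (i,(0,.075,.19),v(77,329),.5),(i,(-.02,-.085,.022),v(236,38),.5),(i,(-.02,.085,.022),v(236,275),.5)]
    if useT: o+=[(t,(-.02,.085,.022),tc(38,40),.5),(t,(-.02,-.085,.022),tc(18,288),.5),(t,(.215,-.085,.022),tc(365,318),.5),(t,(0,.075,.19),tc(141,20),.5),(t,(0,-.075,.19),tc(122,296),.5)]
    return o
for uw,ut in((1,0),(0,1),(1,1)):
    f=lambda p:np.concatenate([w*(proj("",T(p,q),k)-m) for k,q,m,w in obs(p,uw,ut)])
    s=least_squares(f,[.561,-.225,np.radians(-93.8),.045,.03],x_scale=[.01,.01,.1,.01,.01],loss="soft_l1")
    print(uw,ut,s.x[:2].round(4),np.degrees(s.x[2]).round(2),s.x[3:].round(4)); print(f(s.x).reshape(-1,2).round(1).tolist())
a=onz("",365+(520-480)/6-.4,100+155/6-.4,.053,i); b=onz("",365+(517-480)/6-.4,100+278/6-.4,.053,i)
print("lath end",a,b,(a+b)/2,np.linalg.norm(a-b))
m=lambda u,v_:onz("",365+(u-480)/6-.4,100+v_/6-.4,.053,i)
d=m(520,157)-m(798,137); print("yaw edge",np.degrees(np.arctan2(d[1],d[0])))
E
python3 fit.py
```

```text
1 0 [ 0.562  -0.2244] -93.74 [0.0552 0.0379]
[[0.2, 0.0], [0.3, -0.3], [0.4, 0.1], [0.2, -0.4], [-0.5, 2.5], [-2.3, -1.0], [-1.5, 1.3]]
0 1 [ 0.5619 -0.2244] -93.58 [0.045 0.03 ]
[[-0.4, -0.3], [-0.1, 0.0], [1.2, 0.6], [-0.2, -0.4], [-0.0, 0.1]]
1 1 [ 0.562  -0.2244] -93.69 [0.0552 0.0378]
[[0.1, 0.0], [0.2, -0.3], [0.5, 0.1], [0.2, -0.4], [-0.4, 2.5], [-2.3, -1.0], [-1.4, 1.3], [-0.4, -0.3], [-0.2, 0.0], [1.1, 0.7], [-0.1, -0.4], [-0.1, 0.1]]
lath end [0.58248812 0.03940461 0.053     ] [0.60406744 0.04089319 0.053     ] [0.59327778 0.0401489  0.053     ] 0.021630601230320446
yaw edge -85.58271209594609
```

Call:
jog_arm --deltas '[[[-0.1,-0.5,3.26,-0.9,0.1643],[-0.1,-0.5,3.26,-0.9,0.1643],[-0.1,-0.5,3.26,-0.9,0.1643],[-0.1,-0.5,3.26,-0.9,0.1643],[-0.1,-0.5,3.26,-0.9,0.1643],[-0.1,-0.5,3.26,-0.9,0.1643],[-0.1,-0.5,3.26,-0.9,0.1643],[-0.1,-0.5,3.26,-0.9,0.1643]]]'

```text
time_s: 3.15
tcp_pos: [0.5872, 0.1802, 0.2108]
eef_rot: [-179.9, 0.1, -104.1]
contact_force: [1.3, -0.2, 0.3]
gripper_width: 0.0393
gripper_force: 0.0
```

Call:
jog_arm --deltas '[[[-0.1,-0.5,3.26,-0.9,0.1643],[-0.1,-0.5,3.26,-0.9,0.1643],[-0.1,0,0,-2,0],[-0.1,0,0,0,0],[-0.1,0,0,0,0]]]'

```text
time_s: 3.78
tcp_pos: [0.5779, 0.2444, 0.1729]
eef_rot: [-179.9, 0.0, -85.6]
contact_force: [0.5, -0.3, -0.3]
gripper_width: 0.0394
gripper_force: 0.0
```

Run:
```python
from h import *
s=r.get_state(); i=r.camera_info("wrist"); im=r.capture("wrist")
print(s["tcp_pos"],s["eef_rot"],s["joints"].round(1))
cv2.imwrite("pics/w2.png",im)
print(proj("",s["tcp_pos"]*[1,1,0]+[0,0,.053],i), proj("",(.5793,.2196,.053),i))
```

```text
[0.5778963  0.24443433 0.1729439 ] [-1.79915123e+02  3.46650379e-02 -8.55718876e+01] [ 40.7  19.1 -11.3   0.  -59.4 -36.3]
[255.33313137 192.87084133] [256.02765666 161.36944002]
```

View pics/w2.png

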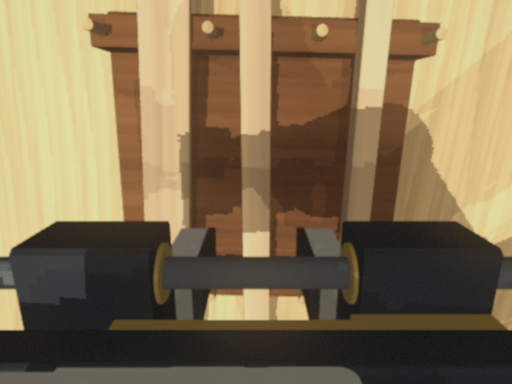

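The wrist view shows the lath (columns 242–270) centred on the TCP column 255, parallel to the jaws, and clear of its neighbours. I'll descend and grip.

Call:
jog_arm --deltas '[[[-0.1,0,0,-3,0],[-0.1,0,0,-3,0],[-0.1,0,0,-3,0],[-0.1,0,0,-2,0],[-0.1,0,0,-1,0],[-0.1,0,0,-0.4,0],[-0.1,0,0,0,0],[-0.1,0,0,0,0]]]'

```text
time_s: 4.82
tcp_pos: [0.5779, 0.2451, 0.0485]
eef_rot: [-179.9, 0.0, -85.5]
contact_force: [-1.0, 0.8, -0.0]
gripper_width: 0.0392
gripper_force: 0.0
```

Call:
jog_arm --deltas '[[[-0.6,0,0,0,0],[-0.7,0,0,0,0],[-0.8,0,0,0,0],[-1,0,0,0,0],[-1,0,0,0,0],[-1,0,0,0,0]]]' --force 25

```text
time_s: 5.58
tcp_pos: [0.5775, 0.2449, 0.0478]
eef_rot: [-180.0, 0.0, -85.5]
contact_force: [-2.0, 0.7, 4.4]
gripper_width: 0.0216
gripper_force: 25.0
```

Call:
jog_arm --deltas '[[[-1,0,0,1,0],[-1,0,0,2,0],[-1,0,0,2,0],[-1,0,0,2,0],[-1,0,0,1,0],[-1,0,0,0,0],[-1,0,0,0,0]]]'

```text
time_s: 6.45
tcp_pos: [0.577, 0.2445, 0.1267]
eef_rot: [179.9, -0.0, -85.5]
contact_force: [-0.3, 1.1, -0.4]
gripper_width: 0.0217
gripper_force: 25.0
```

Call:
jog_arm --deltas '[[[-1,0,-1.5,0,-0.018],[-1,0,-3,0,-0.018],[-1,0,-3,0,-0.018],[-1,0,-3,0,-0.018],[-1,0,-3,0,-0.018],[-1,0,-3,0,-0.018],[-1,0,-3,0,-0.018],[-1,0,-1.5,-1,-0.017]]]'

```text
time_s: 7.45
tcp_pos: [0.5773, 0.033, 0.1174]
eef_rot: [-180.0, 0.0, -93.9]
contact_force: [0.5, 0.1, -0.1]
gripper_width: 0.0218
gripper_force: 25.0
```

Call:
jog_arm --deltas '[[[-1,0,-0.9,-1,0],[-1,0,0,-1,0],[-1,0,0,-0.7,0],[-1,0,0,0,0],[-1,0,0,0,0],[-1,0,0,0,0]]]'

```text
time_s: 8.2
tcp_pos: [0.5777, 0.0262, 0.0909]
eef_rot: [-180.0, 0.0, -93.7]
contact_force: [-0.1, 0.5, -0.0]
gripper_width: 0.0216
gripper_force: 25.0
```

```bash
cat > st.py <<'E'
from h import *
s=r.get_state(); y=np.radians(-93.7); f=np.array([np.cos(y),np.sin(y)]); l=np.array([-f[1],f[0]])
d=s["tcp_pos"][:2]-[.562,-.2244]; F=s["contact_force"]
print("t",s["time_s"],"along",(d@f).round(4),"lat(+x world)",(d@l).round(4),"tipfeed",(d@f+.2054).round(4),"z",s["tcp_pos"][2].round(4),"rot",s["eef_rot"].round(2),"Ffeed",(F[:2]@f).round(1),"Flat",(F[:2]@l).round(1),"Fz",F[2].round(1),"M",s["moment"].round(2),"w",s["gripper_width"],s["gripper_force"])
E
python3 st.py
python3 - <<'E'
from h import *
A=r.capture("top")[140:260,220:400]; B=r.capture("scene")
a=cv2.resize(A,(800,533),interpolation=cv2.INTER_CUBIC)
cv2.imwrite("pics/t3.png",cv2.convertScaleAbs(a,alpha=1.3)); cv2.imwrite("pics/s3_raw.png",B)
E
```

```text
t 8.2 along -0.2511 lat(+x world) -0.0005 tipfeed -0.0457 z 0.0909 rot [-1.7996e+02  2.0000e-02 -9.3700e+01] Ffeed -0.5 Flat -0.1 Fz -0.0 M [ 0.    0.14 -0.01] w 0.021616508634837578 24.997182190418243
```

View pics/t3.png

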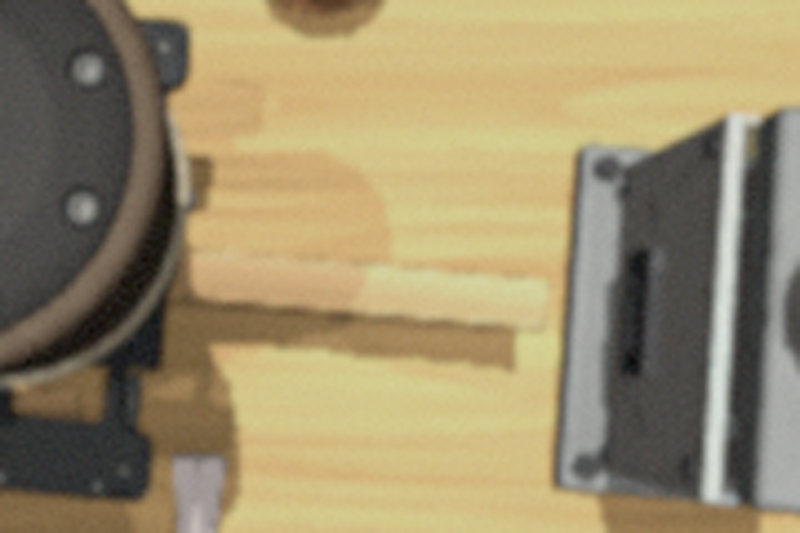

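The top view shows the lath tip at crop (545,304), with corners (547,278) and (542,330). It points at the window, whose frame is centred at about (637,313).

Run:
```python
from h import *
k=800/180
g=lambda x,y,z: onz("top",220+(x+.5)/k-.5,140+(y+.5)/k-.5,z)
y=np.radians(-93.7); f=np.array([np.cos(y),np.sin(y)]); l=np.array([-f[1],f[0]])
for z in(.094,):
  for q in[(547,278),(542,330),(200,250),(200,303)]:
    d=g(*q,z)[:2]-[.562,-.2244]; print(q,(d@f).round(4),(d@l).round(4))
for q in[(652,250),(642,374),(630,255),(618,374)]:
    p=g(*q,.09+(.019 if q[0]<635 else -.019)) ; d=p[:2]-[.562,-.2244]; print("frame",q,(d@f).round(4),(d@l).round(4))
```

```text
(547, 278) -0.0463 0.0114
(542, 330) -0.0468 -0.0119
(200, 250) -0.2013 0.0096
(200, 303) -0.1991 -0.014
frame (652, 250) 0.0048 0.0303
frame (642, 374) 0.0043 -0.0267
frame (630, 255) -0.0142 0.0236
frame (618, 374) -0.0157 -0.0284
```

Call:
jog_arm --deltas '[[[-1,0.04,0,-0.15,0],[-1,-0.04,-0.6,0,0],[-1,-0.06,-0.9,0,0],[-1,-0.06,-0.9,0,0],[-1,-0.04,-0.6,0,0],[-1,-0.03,-0.5,0,0],[-1,0,0,0,0],[-1,0,0,0,0]]]'

```text
time_s: 9.3
tcp_pos: [0.5756, -0.0091, 0.0891]
eef_rot: [-180.0, 0.0, -93.7]
contact_force: [-0.1, -0.4, 0.3]
gripper_width: 0.0214
gripper_force: 25.0
```

```bash
python3 st.py
python3 - <<'E'
from h import *
B=r.capture("scene")[120:210,110:300]; A=r.capture("top")[165:245,300:400]
a=cv2.resize(A,(375,300),interpolation=cv2.INTER_CUBIC);b=cv2.resize(B,(400,190*1),interpolation=cv2.INTER_CUBIC)
b=cv2.resize(r.capture("scene")[135:205,125:225],(425,300),interpolation=cv2.INTER_CUBIC)
cv2.imwrite("pics/s4.png",cv2.convertScaleAbs(np.hstack([b,a]),alpha=1.4))
E
```

```text
t 9.3 along -0.2157 lat(+x world) -0.0003 tipfeed -0.0103 z 0.0891 rot [-179.99    0.    -93.72] Ffeed 0.4 Flat -0.1 Fz 0.3 M [0.02 0.15 0.01] w 0.02141082414901784 24.997263550758362
```

View pics/s4.png

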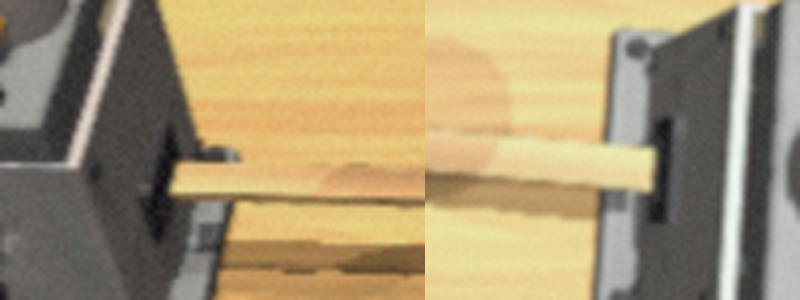

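Both views show the tip just at the mouth and centred, at (172,180) in the scene crop and (655,170) in the top crop. I'll enter in small steps.

Call:
jog_arm --deltas '[[[-1,-0.01,-0.2,0,0],[-1,-0.02,-0.2,0,0],[-1,-0.01,-0.2,0,0],[-1,-0.01,-0.2,0,0],[-1,-0.01,-0.2,0,0],[-1,-0.02,-0.2,0,0],[-1,0,0,0,0]]]'

```text
time_s: 10.32
tcp_pos: [0.5747, -0.0213, 0.089]
eef_rot: [180.0, -0.0, -93.7]
contact_force: [-0.0, 0.2, 0.7]
gripper_width: 0.0214
gripper_force: 25.0
```

```bash
python3 st.py
```

```text
t 10.325 along -0.2035 lat(+x world) -0.0005 tipfeed 0.0019 z 0.089 rot [180.    -0.   -93.74] Ffeed -0.2 Flat -0.0 Fz 0.7 M [ 0.04  0.1  -0.03] w 0.02144675905207201 24.99701052904129
```

Call:
jog_arm --deltas '[[[-1,0.02,-0.2,0.02,0],[-1,-0.01,-0.2,0,0],[-1,-0.01,-0.2,0,0],[-1,-0.02,-0.2,0,0],[-1,-0.01,-0.2,0,0],[-1,-0.01,-0.2,0,0],[-1,0,0,0,0]]]'

```text
time_s: 11.2
tcp_pos: [0.5743, -0.0333, 0.0893]
eef_rot: [-180.0, 0.0, -93.7]
contact_force: [0.1, -0.6, -1.0]
gripper_width: 0.0217
gripper_force: 25.0
```

```bash
python3 st.py
```

```text
t 11.2 along -0.1915 lat(+x world) -0.0 tipfeed 0.0139 z 0.0893 rot [-180.      0.    -93.73] Ffeed 0.6 Flat 0.2 Fz -1.0 M [ 0.06  0.1  -0.  ] w 0.021662610900997074 24.997318983078003
```

Call:
jog_arm --deltas '[[[-1,-0.02,-0.3,0,0],[-1,-0.03,-0.4,0,0],[-1,-0.02,-0.4,0,0],[-1,-0.03,-0.4,0,0],[-1,-0.02,-0.4,0,0],[-1,-0.03,-0.4,0,0],[-1,-0.02,-0.4,0,0],[-1,-0.02,-0.3,0,0]]]'

```text
time_s: 12.2
tcp_pos: [0.5724, -0.0635, 0.0893]
eef_rot: [-180.0, -0.0, -93.7]
contact_force: [-0.1, 0.4, -0.7]
gripper_width: 0.0217
gripper_force: 25.0
```

```bash
python3 st.py
```

```text
t 12.2 along -0.1613 lat(+x world) 0.0 tipfeed 0.0441 z 0.0893 rot [-180.     -0.    -93.73] Ffeed -0.4 Flat -0.1 Fz -0.7 M [0.08 0.12 0.02] w 0.021671397485028783 24.99713569879532
```

Call:
jog_arm --deltas '[[[-1,-0.02,-0.3,0,0],[-1,-0.02,-0.3,0,0],[-1,-0.02,-0.3,0,0],[-1,-0.02,-0.3,0,0],[-1,-0.02,-0.3,0,0],[-1,-0.02,-0.3,0,0],[-1,-0.02,-0.3,0,0],[-1,-0.01,-0.2,0,0]]]'

```text
time_s: 13.2
tcp_pos: [0.5709, -0.0864, 0.0892]
eef_rot: [180.0, -0.0, -93.7]
contact_force: [-0.2, 0.6, -0.3]
gripper_width: 0.0213
gripper_force: 25.0
```

Call:
jog_arm --deltas '[[[-1,-0.01,-0.1,0,0],[-1,0,-0.1,0,0],[-1,-0.01,-0.1,0,0],[-1,0,0,0,0]]]'

```text
time_s: 13.7
tcp_pos: [0.5707, -0.0892, 0.0892]
eef_rot: [180.0, 0.0, -93.7]
contact_force: [0.4, -0.2, -0.9]
gripper_width: 0.0214
gripper_force: 25.0
```

```bash
python3 st.py
```

```text
t 13.7 along -0.1355 lat(+x world) -0.0 tipfeed 0.0699 z 0.0892 rot [180.     0.   -93.73] Ffeed 0.2 Flat 0.4 Fz -0.9 M [ 0.04  0.09 -0.  ] w 0.021449855724093643 24.99699354171753
```

Tip at about 70 mm and moving freely. I'll approach the stop at 0.5 mm per row.

Call:
jog_arm --deltas '[[[-1,0,-0.05,0,0],[-1,0,-0.05,0,0],[-1,-0.01,-0.05,0,0],[-1,0,-0.05,0,0],[-1,0,-0.05,0,0],[-1,-0.01,-0.05,0,0],[-1,0,0,0,0]]]'

```text
time_s: 14.58
tcp_pos: [0.5705, -0.0922, 0.0893]
eef_rot: [-180.0, -0.0, -93.7]
contact_force: [-0.1, 0.0, -0.6]
gripper_width: 0.0217
gripper_force: 25.0
```

```bash
python3 st.py
```

```text
t 14.575 along -0.1325 lat(+x world) -0.0 tipfeed 0.0729 z 0.0893 rot [-180.     -0.    -93.73] Ffeed -0.0 Flat -0.1 Fz -0.6 M [0.06 0.14 0.01] w 0.0216855055282192 24.997330605983734
```

Call:
jog_arm --deltas '[[[-1,0,-0.04,0,0],[-1,0,-0.04,0,0],[-1,0,-0.04,0,0],[-1,-0.01,-0.04,0,0],[-1,0,0,0,0]]]'

```text
time_s: 15.2
tcp_pos: [0.5704, -0.0938, 0.0893]
eef_rot: [180.0, -0.0, -93.7]
contact_force: [0.3, 0.0, -0.0]
gripper_width: 0.0215
gripper_force: 25.0
```

Call:
jog_arm --deltas '[[[-1,0,-0.04,0,0],[-1,0,-0.04,0,0],[-1,0,0,0,0]]]'

```text
time_s: 15.58
tcp_pos: [0.5704, -0.0946, 0.0893]
eef_rot: [-180.0, 0.0, -93.7]
contact_force: [0.0, 0.1, -0.4]
gripper_width: 0.0217
gripper_force: 25.0
```

Call:
jog_arm --deltas '[[[-1,0,-0.04,0,0],[-1,-0.01,-0.04,0,0],[-1,0,0,0,0]]]'

```text
time_s: 15.95
tcp_pos: [0.5705, -0.095, 0.0893]
eef_rot: [-180.0, 0.0, -93.7]
contact_force: [-0.1, 3.1, -0.4]
gripper_width: 0.0216
gripper_force: 25.0
```

Call:
jog_arm --deltas '[[[-1,0,-0.04,0,0],[-1,0,-0.04,0,0],[-1,0,0,0,0]]]'

```text
time_s: 16.32
tcp_pos: [0.5707, -0.0951, 0.0893]
eef_rot: [-180.0, 0.1, -93.7]
contact_force: [-0.8, 8.3, -1.4]
gripper_width: 0.0214
gripper_force: 25.0
```

Contact with the stop: 3 N, then 8 N. I'll ease off to a light touch.

Call:
jog_arm --deltas '[[[-1,0,0.03,0,0],[-1,0,0.03,0,0],[-1,0,0,0,0],[-1,0,0,0,0],[-1,0,0,0,0],[-1,0,0,0,0]]]'

```text
time_s: 17.08
tcp_pos: [0.5705, -0.0951, 0.0893]
eef_rot: [-180.0, 0.0, -93.7]
contact_force: [0.2, 5.1, -0.7]
gripper_width: 0.0215
gripper_force: 25.0
```

```bash
python3 st.py
python3 - <<'E'
from h import *
a=cv2.resize(r.capture("top")[150:260,240:405],(480,320),interpolation=cv2.INTER_CUBIC)
b=cv2.resize(r.capture("scene")[120:230,70:180],(320,320),interpolation=cv2.INTER_CUBIC)
cv2.imwrite("pics/f.png",cv2.convertScaleAbs(np.hstack([a,b]),alpha=1.4))
E
```

```text
t 17.075 along -0.1296 lat(+x world) 0.0002 tipfeed 0.0758 z 0.0893 rot [-1.7998e+02  3.0000e-02 -9.3720e+01] Ffeed -5.1 Flat -0.1 Fz -0.7 M [ 2.1  -0.04 -0.  ] w 0.02154647189196697 24.9969220161438
```

View pics/f.png

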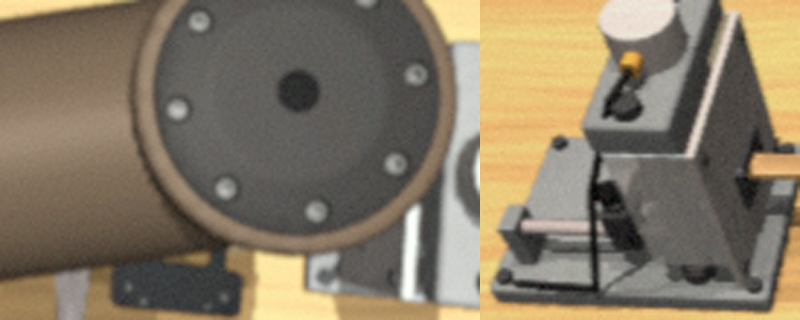

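The lath passes through the window, seen at (755,165). The tip estimate of 75.8 mm matches the stop at 75 mm, with a steady 5 N touch, so I'm handing in.

```bash
python3 -c "
from plant import r
print(r.close_job())"
```

```text
the job is handed in; nothing more can be done
None
```

The lath from the middle lane is through the guard window and its end is on the length stop at a light 5 N. It is square to the guard within measurement and, as far as the arm's pose shows, level; it is still gripped at 25 N. The job was handed in at about 17 s of the 42 s, and the other two stakes, the snips and the spool were not touched.

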